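# Start the tea timer

### The job

The tea is brewing: roll the six-sided kitchen timer until the flat with the orange start button faces up, and set it gently in the middle of the round black charging pad that way up. Then press the orange button fully in, without undue force, and leave the timer standing there; do not shift or tip the mug, the tea box, the honey jar, the teaspoon or the lemon.

Things in the scene. Friction and masses are not known exactly. Their poses are not given: they have to be found in the camera images.
- timer: loose hexagonal prism, 64 mm across flats, 74 across corners, 60 long, 0.10 to 0.21 kg. Origin: its centre; +x along the prism (plain flat end faces at x = +-30 mm, good to grip); +z out through the button flat. It lies on a flat, axis level, centre 32 mm above its support, and tips in steps of 60 degrees. Grey end caps 7 mm thick; between them a white core only 54 mm across flats.
- button_top (a point): centre of the outer face of the round orange button, 25 mm across, 31 mm from the timer's centre along its +z when out: 4 mm proud of the core, 1 mm below the end caps' flats, which leave 46 mm along the timer's x for the finger that presses it. Moves with the button.
- button (a joint): how far the orange button is pushed in, in m: 0 out, 0.0038 fully in. It slides with a friction of about 2.5 N, has no spring and stays where it is left.
- pad: fixed round black charging pad with a grey ring on top, 124 mm across and 10 mm high, flat top 120 mm across; origin at the centre of its underside, z up
- pad_top (a point): centre of the pad's top, 10 mm above the worktop
- mug: loose green and white mug, 78 mm across, 101 mm high, origin at the centre of its underside; to be left alone
- tea_box: loose black tea carton, 68x136x69 mm high, origin at the centre of its underside; to be left alone
- honey_jar: loose glass honey jar with black lid, 63 mm across, 94 mm high, origin at the centre of its underside; to be left alone
- teaspoon: loose metal teaspoon, 130 mm long, 11 mm high, lying on the worktop, origin at the centre of its underside; to be left alone
- lemon: loose yellow lemon, 72x57x58 mm, lying on the chopping board, origin at its underside; to be left alone
- five_dots (a point): centre of the blue flat with 5 white dots, beside the button flat (27 mm from the timer's centre). Right-handed about the timer's +x, the flats follow: button, 1, 2, 3, 4, 5 dots. At the start the heading is any and the 4-dot flat is up: one 60 degree step brings the 5-dot flat up, the next the same way brings the button up.
Mind the look-alikes: they are no part of the job. Several things have the shape of the pad; the one meant has the colours described above.

How it is judged:
By the outcome, as a careful person would: the job done as asked, in the order asked, and still so for the second after the job is handed in, with the robot touching nothing.
It also fails if it takes over 61 s, if anything falls off the work surface, if the arm or the gripper's body presses on something with over 40 N, if the wrist force passes 120 N, or if a joint passes its speed limit or range.

### The arm

A 6-joint arm with a two-finger parallel gripper is mounted at the origin on a cart in front of the work surface, level with it; the furniture and walls round the work are solid. World frame = base frame: x ahead of the robot, y to its left, z up, the work surface at z = 0. Lengths are in m, angles in rad, forces in N, time in s.
With the tool pointing down it reaches from about 0.25 to 0.725 m from the base axis. Payload 4 kg.
Tool frame: the origin (TCP) lies on the front face of the gripper's body, between the roots of the fingers; the fingertips stand 73 mm ahead of it and the grasp point (between the pads) lies 54 mm ahead of it; z points along the fingers, y is the line along which they close (so a half turn about z gives the same grasp; the last joint's range is limited). The gripper opens to 85 mm and grips with 20 to 120 N. Pads are 22 mm wide; open, the fingers measure 114 mm over their backs; the gripper's body (76 mm by 85 mm) begins 54 mm behind the grasp point. The pads swing forward as they close: fully open they stand 13 mm farther back than shut.
Start: joints at [-1.224, 0.241, 0.005, 1.335, 0, 1.571], TCP at [0.17, -0.47, 0.304] pointing down, gripper open.
Joint ranges: [-2.72, 2.72], [-1.05, 1.87], [-1.09, 1.28], [-1.99, 2.15], [-1.42, 1.44], [-3.14, 3.14]. Speed limits (rad/s): [2.79, 2.79, 3.14, 3.14, 3.14, 3.14].

### API

Orientations are given as a unit quaternion [x, y, z, w].
In Python, from workcell import bot gives the robot as it stands. The module is installed in compiled form; this text tells all that it offers.
- The arm moves only by the tool step_arm, never from a script. Its argument "rows" is a list of rows, each a list of 2 entries, a list of its own where there are three numbers: the shift along the tool's x, y, z in mm, then the turn about the tool's z in degrees. A call has 1 to 12 rows; each row is the pose to reach, as a shift and turn from the pose commanded when the call began, along the tool's axes at that moment; what a row does not reach only later rows make up. A row lasts 1/8 s, in which the tool goes at most 62.5 mm and 10.7 degrees, less where a joint would pass 70% of its speed; a pose out of reach is approached as far as the arm can. A call with a gripper value outside its range is refused whole. "claw" is the gripper's target within -1 to 1 (shut at 1, half-way at 0, fully open at -1), set as the call begins (left out, the last holds). The fingers move at their own pace and stop on an object; the grip force is fixed at half the most. Time passes only in rows, so rows that repeat a pose let the fingers close. It gives the time, the measured TCP pose, the force, the opening and the grip force at its end, in the units of the state.
- bot.get_obs(): the state, without advancing time (a new reading comes with each control period).
- bot.camera(name): name is "scene" or "top"; returns (picture, depth): 480x640x3 uint8, red, green, blue; 480x640 float32, m along the optical axis (not along the pixel's ray), 0 where there is no reading.
- bot.camera_params(name): a dict with "fx", "fy", "cx", "cy" (pixels), "pose" (4x4, takes a point from camera to world coordinates). Camera axes: x right, y up, looking along -z (the intrinsics and any distortion apply to the point x, -y, -z); pixel columns grow to the right and rows downward; lengths in m; the calibration is good to about 2 mm. A picture is of the moment at which its call begins. camera_params takes no time and is no camera call.
- bot.job_done(): hands the job in; it is judged then, once.
Trained networks look in the newest picture that a camera, given by its name, has taken for a name from the list of things; names that differ only in an ending like _2 or _b are one class to them, and where a whole thing is asked for, a point or a joint stands for the part that bears it (a point fixed in the world has none). Each returns a list of dicts, best first, with "score" (0 to 1); they miss things now and then, are a little off and sometimes report something else, mostly with a low value. They report only what shows in the picture. A call takes as long as a camera call. They do not tell look-alikes from the thing itself.
- bot.trace(target, camera): "pixels" (480x640 bool, what is visible of it) and "uv" ([column, row] in pixels, amid what is visible of it).
The state is a dict: "clock": time; "joint_pos": joint angles; "joint_vel": joint speeds; "tau": joint torques, N m; "eef_pos": TCP position; "tool_rot": TCP orientation; "ft_force": force on the tool from outside, world axes, zero at the start; "ft_torque": the same for the moment, N m; "grip_width": finger opening in m; "grasp_force": force on a finger pad.
Only numpy, scipy, OpenCV 4.12 (cv2) and the standard library are available. Lean on these libraries where they do the work, as an engineer would, in place of code of your own. Each camera call takes 0.05 s, during which the arm holds its last target. There are 200 camera calls.

## Working session

There is one attempt and no reset: what is moved stays moved. The work goes in short steps, Python scripts to look and compute and a tool call to move; the robot and the scene stay as the last step left them, time stands still between calls to the robot, and variables do not carry over. Pictures are saved under pics/ and viewed, at most 10 in all, crops included, and the job is handed in when it is done.

Besides the shell and the picture viewer there is one more tool, called after ">>>" as name(argument=value, ...) on one line, values as JSON. step_arm: Moves the arm, as the interface text tells. Its arguments: {"type":"object","properties":{"rows":{"type":"array"},"claw":{"type":"number"}},"required":["rows"]}

```bash
mkdir -p pics
cat > h.py <<'E'
import numpy as np, cv2
from workcell import bot
def world(cam,uv,d):
    p=bot.camera_params(cam); u,v=np.asarray(uv,float).T
    d=np.asarray(d,float)
    c=np.stack([(u-p['cx'])/p['fx']*d,-(v-p['cy'])/p['fy']*d,-d,np.ones_like(d)])
    return (np.array(p['pose'])@c)[:3].T
def cloud(cam,mask,depth):
    r,c=np.where(mask&(depth>0)); return world(cam,np.c_[c,r],depth[r,c])
def save(n,im): cv2.imwrite('pics/'+n,im[:,:,::-1])
E
python3 - <<'E'
from h import *
for cam in ('top','scene'):
    im,d=bot.camera(cam); save(cam+'0.png',im); np.save(cam+'.npy',d)
    p=bot.camera_params(cam); print(cam,{k:v for k,v in p.items() if k!='pose'},np.round(p['pose'],3).tolist())
    for t in ('timer','pad','button_top','five_dots','mug','tea_box','honey_jar','teaspoon','lemon'):
        for r in bot.trace(t,cam)[:4]:
            P=cloud(cam,r['pixels'],d)
            if len(P): print(t,round(r['score'],2),np.round(r['uv']),len(P),np.round(np.median(P,0),3),np.round(np.percentile(P,2,0),3),np.round(np.percentile(P,98,0),3))
print(bot.get_obs())
E
```

```text
top {'fx': 483.7265561441407, 'fy': 483.7265561441407, 'cx': 322.0260398527255, 'cy': 242.80162662588546} [[0.001, 0.996, -0.094, 0.542], [-1.0, 0.002, 0.007, 0.162], [0.008, 0.094, 0.996, 1.066], [0.0, 0.0, 0.0, 1.0]]
timer 0.85 [320. 304.] 836 [0.51  0.156 0.058] [0.479 0.124 0.035] [0.543 0.19  0.066]
pad 0.84 [422. 294.] 2513 [ 0.53  -0.064  0.01 ] [ 0.474 -0.119  0.006] [ 0.587 -0.009  0.014]
pad 0.71 [510. 297.] 2498 [ 0.52  -0.246  0.01 ] [ 0.466 -0.301  0.006] [ 0.574 -0.192  0.014]
five_dots 0.57 [322. 303.] 910 [0.51  0.156 0.058] [0.474 0.122 0.002] [0.545 0.191 0.066]
mug 0.65 [382. 192.] 1547 [0.748 0.025 0.039] [ 0.704 -0.013  0.   ] [0.793 0.068 0.102]
tea_box 0.9 [306. 188.] 2250 [0.759 0.187 0.067] [0.724 0.123 0.014] [0.799 0.251 0.072]
honey_jar 0.96 [446. 186.] 1055 [ 0.751 -0.099  0.092] [ 0.725 -0.136  0.005] [ 0.782 -0.076  0.097]
teaspoon 0.76 [428. 222.] 264 [ 0.679 -0.076  0.005] [ 0.649 -0.156 -0.001] [ 0.698 -0.045  0.013]
lemon 0.82 [157. 255.] 736 [0.6   0.492 0.07 ] [0.571 0.472 0.02 ] [0.631 0.528 0.081]
scene {'fx': 496.9204863772551, 'fy': 496.920486
[... 1015 characters left out ...]
012]
{'clock': 1.0, 'joint_pos': array([-1.22396399e+00,  2.40589839e-01,  4.99699332e-03,  1.33518063e+00,
       -2.20062712e-05,  1.57081430e+00]), 'joint_vel': array([-0.00049492, -0.00058938,  0.00026639,  0.0001157 , -0.00016887,
       -0.00074983]), 'tau': array([ 8.25438256e-04, -3.72217226e+01,  2.52696025e+01,  1.23811787e-03,
       -7.94987841e-05,  3.56990085e-06]), 'eef_pos': array([ 0.16995692, -0.47023285,  0.30391039]), 'tool_rot': array([ 9.85002612e-01,  1.72539428e-01, -8.86634011e-06,  1.31538750e-05]), 'ft_force': array([0.0438635 , 0.02552248, 0.08692962]), 'ft_torque': array([0.01434653, 0.00965618, 0.03073815]), 'grasp_force': 0.0, 'grip_width': 0.08550504683843964}
```

Run:
```python
import cv2,numpy as np
a=cv2.imread('pics/top0.png');b=cv2.imread('pics/scene0.png')
cv2.imwrite('pics/both.png',np.vstack([a[150:360,120:600],b[150:360,150:630]])) 
x=cv2.resize(a[265:345,280:360],(400,400),interpolation=2);y=cv2.resize(b[255:335,297:377],(400,400),interpolation=2)
cv2.imwrite('pics/crop.png',np.hstack([x,y]))
```

```text
(no output)
```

View pics/both.png

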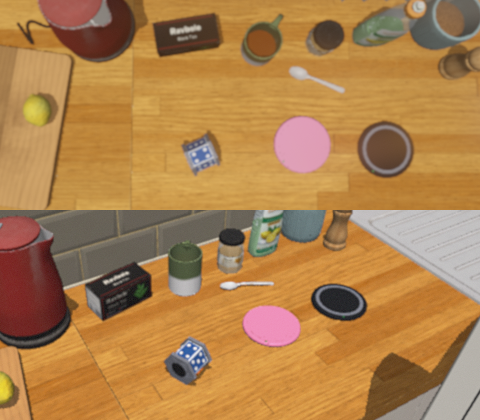

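View pics/crop.png

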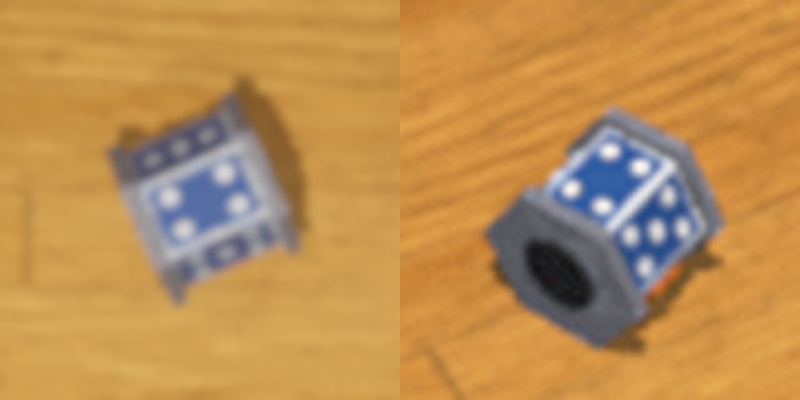

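In the combined view, the timer is at top pixel (320,304) and scene pixel (337,299). Its 4-dot flat is up, and the 5-dot flat faces the robot with orange showing below it.

Pad candidates:
- **Pink disc:** top (422,294), scene (420,264). Rejected, wrong colour.
- **Black disc with grey ring:** top (506,298), scene (488,241). Chosen.
- **Kettle base:** red and black, too large. Rejected.

The close crop confirms the timer: roll it away from the robot (+x) twice.

Run:
```python
from h import *
im=cv2.imread('pics/top0.png'); sc=cv2.imread('pics/scene0.png')
cv2.imwrite('pics/padcrop.png',np.hstack([cv2.resize(im[260:340,465:555],(400,356)),cv2.resize(sc[205:285,440:530],(400,356))]))
d=np.load('top.npy'); 
r,c=np.mgrid[255:345,270:370]; uv=np.c_[c.ravel(),r.ravel()]; P=world('top',uv,d[uv[:,1],uv[:,0]])
for lo in (.012,.055):
    Q=P[(P[:,2]>lo)&(P[:,2]<.1)]
    print(lo,len(Q),Q.mean(0),cv2.minAreaRect((Q[:,:2]*1000).astype(np.float32)))
r,c=np.mgrid[255:345,460:560]; uv=np.c_[c.ravel(),r.ravel()]; P=world('top',uv,d[uv[:,1],uv[:,0]])
Q=P[(P[:,2]>.006)&(P[:,2]<.02)]; print(cv2.minEnclosingCircle((Q[:,:2]*1000).astype(np.float32)),Q.mean(0),len(Q))
```

```text
0.012 893 [0.50932378 0.1568777  0.05395206] ((509.32757568359375, 156.3795623779297), (72.4507064819336, 60.33300018310547), 23.932964324951172)
0.055 546 [0.50891415 0.15656613 0.06023967] ((508.7023620605469, 156.42800903320312), (47.89219665527344, 59.90468215942383), 24.579992294311523)
((516.3433227539062, -224.6046905517578), 105.61897277832031) [ 0.51973664 -0.24628183  0.0102052 ] 2464
```

View pics/padcrop.png

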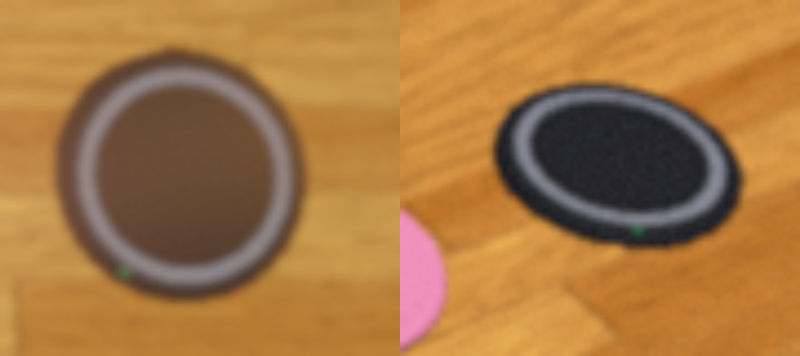

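>>> step_arm(rows=[[[0,0,-40],0],[[0,-60,-40],0]], claw=-1)

```text
clock: 1.25
eef_pos: [0.1511, -0.418, 0.3465]
tool_rot: [0.985, 0.173, 0.001, 0.004]
ft_force: [0.3, 0.3, 0.8]
grip_width: 0.0856
grasp_force: 0.0
```

Both crops confirm the pad: black with a grey ring, centred at (0.520, -0.246). The timer is at (0.509, 0.156) with roll heading 24°, toward +x. I'm moving to a stand-off behind it.

>>> step_arm(rows=[[[45,-39,0],0],[[90,-78,0],0],[[135,-117,0],0],[[180,-156,0],0],[[225,-195,0],0],[[270,-234,30],-4.3],[[315,-273,60],-4.3],[[360,-312,90],-4.3],[[405,-351,130],-4.3],[[450,-390,170],-4.3],[[475,-410,204],-4.3],[[475,-410,204],-4.3]], claw=0)

```text
clock: 2.75
eef_pos: [0.4564, 0.1351, 0.1371]
tool_rot: [0.977, 0.211, -0.002, 0.0]
ft_force: [-0.3, -0.3, 0.2]
grip_width: 0.0426
grasp_force: 0.0
```

Run:
```python
from h import *
o=bot.get_obs(); print(o['eef_pos'],o['joint_pos'],o['tool_rot'],o['grip_width'],o['clock'])
im,d=bot.camera('scene'); save('s1.png',im[150:400,200:520])
r,c=np.mgrid[150:400,200:450]; uv=np.c_[c.ravel(),r.ravel()]; P=world('scene',uv,d[uv[:,1],uv[:,0]])
e=np.array([.912,.410]);f=np.array([.410,-.912]);q=P[:,:2]-[.5093,.1565]
s=q@e*1000;t=q@f*1000;z=P[:,2]*1000
for a in range(-80,-30,5):
    m=(s>=a)&(s<a+5)&(abs(t)<50)&(z>15)&(z<150)
    if m.sum(): print(a,m.sum(),z[m].min().round(),np.percentile(z[m],5).round(),t[m].min().round(),t[m].max().round())
```

```text
[0.45642016 0.13505619 0.13710552] [ 2.87612228e-01  3.41376330e-01 -3.26534508e-01  9.07145690e-01
  1.68683208e-04  3.00405616e+00] [ 9.77488841e-01  2.10976354e-01 -2.13042751e-03  7.55840432e-05] 0.04262841186149294 2.75
-75 80 120.0 130.0 -49.0 45.0
-70 242 70.0 75.0 -50.0 50.0
-65 144 66.0 72.0 -38.0 46.0
-60 92 67.0 73.0 -38.0 25.0
-55 60 66.0 70.0 -50.0 24.0
-50 19 67.0 67.0 -38.0 22.0
-40 10 32.0 32.0 -31.0 28.0
-35 46 24.0 26.0 -33.0 -2.0
```

View pics/s1.png

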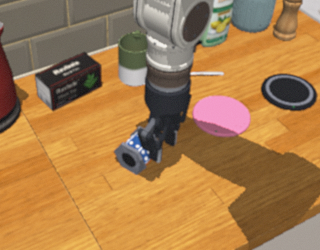

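The fingertips are at z≈67, 20 mm short of the timer, and the heading is aligned. Next I lower 13 mm and push slowly against the upper edge.

>>> step_arm(rows=[[[0,0,13],0],[[8,0,13],0],[[14,0,13],0],[[18,0,13],0],[[22,0,13],0],[[26,0,13],0],[[30,0,13],0],[[33,0,13],0],[[36,0,13],0]])

```text
clock: 3.92
eef_pos: [0.4864, 0.1461, 0.1302]
tool_rot: [0.978, 0.209, -0.003, 0.001]
ft_force: [-20.4, -8.4, 41.3]
grip_width: 0.0423
grasp_force: 20.9
```

```bash
cat >> h.py <<'E'
e=np.array([.912,.410]);f=np.array([.410,-.912])
def look(name,view=True):
    o=bot.get_obs(); print('tcp',np.round(o['eef_pos'],4),'s',round(float((o['eef_pos'][:2]-[.5093,.1565])@e*1000),1),'F',np.round(o['ft_force'],1),o['clock'])
    im,d=bot.camera('scene'); save(name,cv2.resize(im[200:380,250:450],(600,540)))
    tim,td=bot.camera('top'); save('t'+name,cv2.resize(tim[230:360,250:380],(520,520)))
    for cam,dd in (('scene',d),('top',td)):
        for r in bot.trace('timer',cam)[:1]:
            P=cloud(cam,r['pixels'],dd); q=P[:,:2]-[.5093,.1565]
            s=q@e*1000;t=q@f*1000;z=P[:,2]*1000
            print(cam,round(r['score'],2),len(P),'s',np.percentile(s,[2,50,98]).round(),'t',np.percentile(t,[2,98]).round(),'z',np.percentile(z,[2,50,98]).round())
            top=z>np.percentile(z,97)-6
            print(' top s',np.percentile(s[top],[3,97]).round(),'t',np.percentile(t[top],[3,97]).round())
E
python3 -c "
from h import *
look('p1.png')"
```

```text
tcp [0.4864 0.1461 0.1302] s -25.2 F [-20.4  -8.4  41.3] 3.925
scene 0.85 871 s [-30.  -9.  33.] t [-33.  24.] z [ 4. 41. 66.]
 top s [-31.  22.] t [-33.  16.]
top 0.57 161 s [ 1. 71. 87.] t [257. 340.] z [-2.  4.  9.]
 top s [ 1. 87.] t [257. 340.]
```

View pics/p1.png

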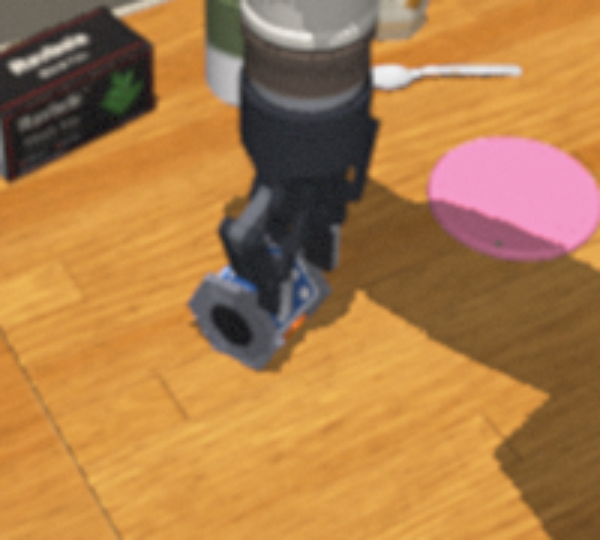

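The fingertips rode up onto the core's top and pressed there without tipping the timer. I'll back off, close the fingers, and push lower on the core's side corner along its tipping arc.

>>> step_arm(rows=[[[-6,0,-16],0],[[-20,0,-20],0],[[-44,0,-15],0],[[-44,0,0],0],[[-44,0,20],0],[[-44,0,31],0],[[-44,0,31],0]], claw=1)

```text
clock: 5.0
eef_pos: [0.4486, 0.1297, 0.0949]
tool_rot: [0.978, 0.209, -0.001, 0.0]
ft_force: [0.4, 0.7, 0.7]
grip_width: 0.0002
grasp_force: 0.0
```

```bash
python3 -c "
from h import *
look('p2.png')"
```

```text
tcp [0.4486 0.1297 0.0949] s -66.4 F [0.4 0.7 0.7] 5.0
scene 0.97 1101 s [-32.  -5.  29.] t [-33.  25.] z [ 4. 52. 65.]
 top s [-18.  15.] t [-32.  25.]
top 0.78 843 s [-31.  -0.  30.] t [-28.  27.] z [33. 58. 66.]
 top s [-18.  18.] t [-28.  28.]
```

View pics/p2.png

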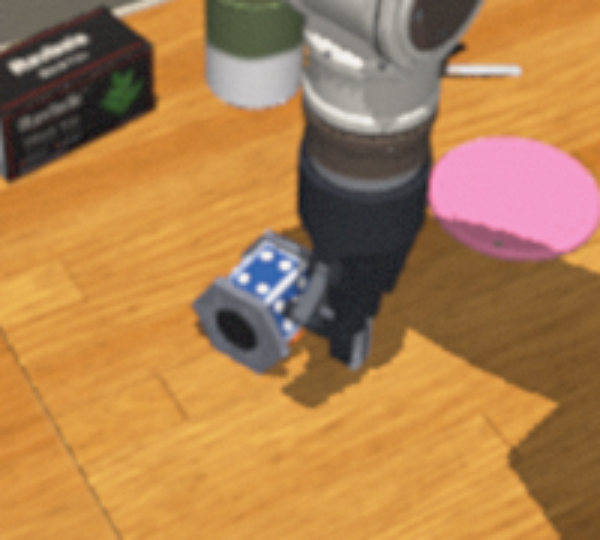

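>>> step_arm(rows=[[[16,0,0],0],[[20,0,-1],0],[[24,0,-3],0],[[28,0,-7],0],[[32,0,-11],0],[[37,0,-15],0],[[42,0,-18],0],[[47,0,-21],0],[[52,0,-22],0],[[56,0,-23],0]])

```text
clock: 6.45
eef_pos: [0.5009, 0.1529, 0.1191]
tool_rot: [0.978, 0.209, -0.0, 0.0]
ft_force: [-2.4, -2.1, 4.4]
grip_width: -0.0
grasp_force: 2.3
```

```bash
python3 -c "
from h import *
look('p3.png')"
```

```text
tcp [0.5009 0.1529 0.1191] s -9.1 F [-2.4 -2.1  4.4] 6.45
scene 0.95 862 s [-1. 24. 60.] t [-33.  23.] z [ 7. 50. 72.]
 top s [-3. 43.] t [-49. -12.]
top 0.78 292 s [37. 49. 60.] t [-28.  28.] z [50. 60. 69.]
 top s [36. 52.] t [-28.  28.]
```

View pics/p3.png

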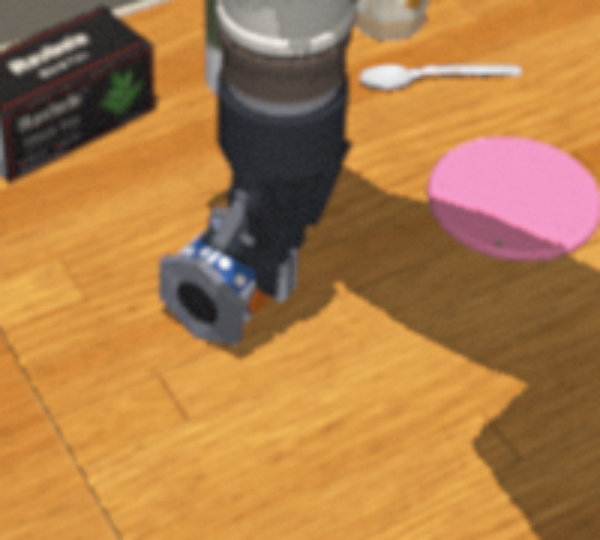

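>>> step_arm(rows=[[[0,0,-4],0],[[-10,0,-4],0],[[-40,0,0],0],[[-60,0,0],0]])

```text
clock: 7.15
eef_pos: [0.444, 0.1276, 0.1183]
tool_rot: [0.978, 0.209, -0.001, 0.0]
ft_force: [-0.0, -0.3, 0.5]
grip_width: 0.0001
grasp_force: 0.0
```

```bash
python3 -c "
from h import *
look('p4.png')"
```

```text
tcp [0.444  0.1276 0.1183] s -71.4 F [-0.  -0.3  0.5] 7.15
scene 0.68 1174 s [-17.   6.  40.] t [-33.  25.] z [ 7. 52. 65.]
 top s [-6. 29.] t [-32.  26.]
top 0.9 924 s [-19.  14.  46.] t [-29.  29.] z [-0. 57. 66.]
 top s [-4. 31.] t [-29.  29.]
```

View pics/p4.png

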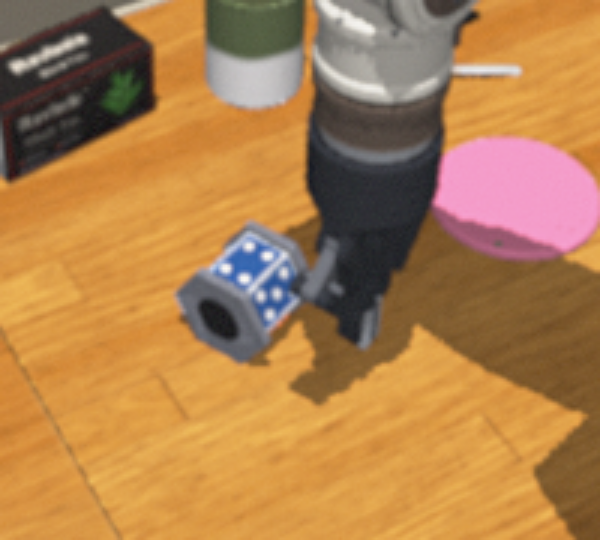

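The first tip fell back just short of the balance point: the 4-dot flat is still up and the timer slid 14 mm. I'll repeat with a longer push.

>>> step_arm(rows=[[[5,0,23],0],[[35,0,23],0],[[40,0,21],0],[[45,0,18],0],[[50,0,13],0],[[55,0,8],0],[[61,0,4],0],[[67,0,2],0],[[74,0,1],0],[[81,0,1],0],[[87,0,1],0],[[92,0,1],0]])

```text
clock: 8.85
eef_pos: [0.5298, 0.166, 0.1176]
tool_rot: [0.978, 0.209, -0.001, 0.0]
ft_force: [-0.8, -0.0, 0.6]
grip_width: -0.0004
grasp_force: 0.6
```

```bash
python3 -c "
from h import *
look('p5.png')"
```

```text
tcp [0.5298 0.166  0.1176] s 22.6 F [-0.8 -0.   0.6] 8.85
scene 0.97 782 s [27. 52. 88.] t [-33.  -6.] z [ 3. 43. 64.]
 top s [40. 76.] t [-33.  -7.]
```

The timer appears to have rolled with the 5-dot flat up. I'll back off and look. The next push has to bear only on the end caps so it doesn't touch the button.

>>> step_arm(rows=[[[-12,0,0],0],[[-40,0,0],0],[[-70,0,0],0],[[-75,0,0],0]], claw=-0.1)

```text
clock: 9.55
eef_pos: [0.4588, 0.1342, 0.1177]
tool_rot: [0.978, 0.209, -0.001, 0.0]
ft_force: [0.8, 0.8, -0.1]
grip_width: 0.0469
grasp_force: 0.0
```

```bash
python3 -c "
from h import *
look('p6.png')
r=bot.trace('timer','top')[0]
_,d=bot.camera('top');P=cloud('top',cv2.dilate(r['pixels'].astype(np.uint8),np.ones((5,5)))>0,d);
for lo in(.012,.055):
  Q=P[P[:,2]>lo]; R=cv2.minAreaRect((Q[:,:2]*1000).astype(np.float32)); print(R,(np.array(R[0])/1000-[.5093,.1565])@e)
a=cv2.imread('pics/p6.png');b=cv2.imread('pics/tp6.png')
cv2.imwrite('pics/c6.png',np.hstack([cv2.resize(a[60:460,60:460],(400,400)),cv2.resize(b[:,100:],(320,400))]))
"
```

```text
tcp [0.4588 0.1342 0.1177] s -55.2 F [ 0.8  0.8 -0.1] 9.55
scene 0.74 1278 s [27. 51. 91.] t [-33.  27.] z [ 1. 49. 65.]
 top s [40. 76.] t [-32.  27.]
top 0.79 886 s [29. 60. 91.] t [-29.  29.] z [ 2. 58. 66.]
 top s [42. 78.] t [-29.  29.]
((564.2318115234375, 181.41000366210938), (72.68292236328125, 59.849159240722656), 24.404830932617188) 0.06031091361083986
((563.9992065429688, 181.26165771484375), (48.465824127197266, 60.36513900756836), 25.546714782714844) 0.06003795603027347
```

View pics/c6.png

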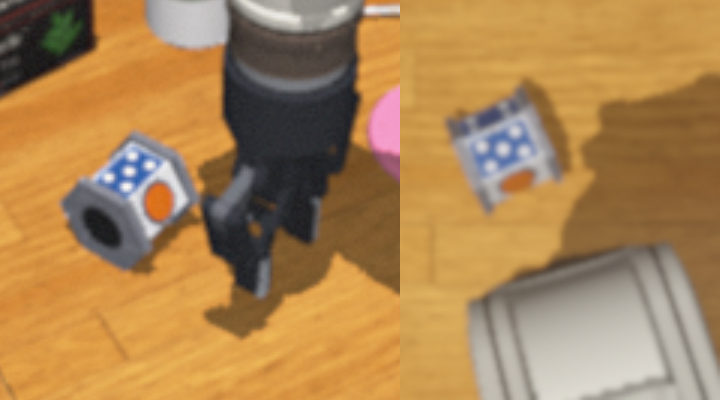

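The crop shows the 5-dot flat up at (130,165) and the orange button, still out, facing the robot at (158,200). The timer's centre is at s=60 mm and its heading is unchanged. Second roll now, with the fingers on the end caps.

>>> step_arm(rows=[[[25,0,30],0],[[58,0,30],0],[[64,0,29],0],[[69,0,26],0],[[74,0,21],0],[[79,0,16],0],[[85,0,11],0],[[92,0,7],0],[[99,0,5],0],[[105,0,5],0],[[110,0,5],0],[[114,0,5],0]])

```text
clock: 11.35
eef_pos: [0.5653, 0.1819, 0.1125]
tool_rot: [0.978, 0.209, -0.001, 0.0]
ft_force: [-1.6, -1.1, 1.1]
grip_width: 0.0469
grasp_force: 0.6
```

```bash
python3 -c "
from h import *
look('p7.png')
"
```

```text
tcp [0.5653 0.1819 0.1125] s 61.5 F [-1.6 -1.1  1.1] 11.35
scene 0.73 573 s [ 68.  95. 131.] t [-33.  24.] z [ 5. 36. 64.]
 top s [ 86. 120.] t [-32.   4.]
top 0.23 2291 s [201. 240. 286.] t [ 10. 139.] z [ 3. 68. 72.]
 top s [208. 282.] t [ 15. 138.]
```

>>> step_arm(rows=[[[-15,0,0],0],[[-50,0,-20],0],[[-90,0,-40],0],[[-90,0,-40],0]], claw=-1)

```text
clock: 12.05
eef_pos: [0.4816, 0.1443, 0.1542]
tool_rot: [0.978, 0.209, 0.0, -0.0]
ft_force: [0.1, -0.0, 0.7]
grip_width: 0.0854
grasp_force: 0.0
```

```bash
cat >> h.py <<'E'
def orange(cam):
    im,d=bot.camera(cam); h=cv2.cvtColor(im,cv2.COLOR_RGB2HSV); r=bot.trace('timer',cam)[0]
    m=cv2.dilate(r['pixels'].astype(np.uint8),np.ones((5,5)))>0
    o=m&(h[...,0]<14)&(h[...,1]>190)&(h[...,2]>110)
    P=cloud(cam,o,d); print(cam,'orange',len(P),P.mean(0).round(4),np.percentile(P,[5,95],0).round(3).tolist())
    Q=cloud(cam,m,d)
    for lo in(.012,.055): R=cv2.minAreaRect((Q[Q[:,2]>lo,:2]*1000).astype(np.float32)); print(lo,R)
    return im,d
E
python3 -c "
from h import *
look('p8.png')
orange('top'); orange('scene')
"
```

```text
tcp [0.4816 0.1443 0.1542] s -30.3 F [ 0.1 -0.   0.7] 12.05
scene 0.96 1153 s [ 71.  92. 129.] t [-33.  26.] z [ 7. 49. 65.]
 top s [ 84. 117.] t [-31.  26.]
top 0.67 718 s [192. 221. 255.] t [-297. -247.] z [48. 70. 82.]
 top s [209. 240.] t [-287. -259.]h.py:27: RuntimeWarning: Mean of empty slice.
  P=cloud(cam,o,d); print(cam,'orange',len(P),P.mean(0).round(4),np.percentile(P,[5,95],0).round(3).tolist())
  ret = um.true_divide(
Traceback (most recent call last):
  File "h.py", line 27, in orange
    P=cloud(cam,o,d); print(cam,'orange',len(P),P.mean(0).round(4),np.percentile(P,[5,95],0).round(3).tolist())
                                                                   ~~~~~~~~~~~~~^^^^^^^^^^^^
IndexError: index -1 is out of bounds for axis 0 with size 0
```

```bash
cat > o.py <<'E'
from h import *
def box(cam,c,R=.06):
    im,d=bot.camera(cam); h=cv2.cvtColor(im,cv2.COLOR_RGB2HSV)
    r,k=np.mgrid[0:480,0:640]; P=world(cam,np.c_[k.ravel(),r.ravel()],d.ravel())
    ok=(np.hypot(P[:,0]-c[0],P[:,1]-c[1])<R)&(d.ravel()>0)&(P[:,2]<c[2])
    H=h.reshape(-1,3); o=ok&(H[:,0]<14)&(H[:,1]>190)&(H[:,2]>110)&(P[:,2]>c[2]-.1)
    T=ok&(P[:,2]>.015)
    if o.sum(): print(cam,'orange',o.sum(),np.median(P[o],0).round(4),np.percentile(P[o],[5,95],0).round(3).tolist())
    if T.sum(): print(' timer',T.sum(),cv2.minAreaRect((P[T,:2]*1000).astype(np.float32)), 'zmax',np.percentile(P[T,2],98).round(4))
    return im
E
python3 - <<'E'
from o import *
for cam in('top','scene'): box(cam,(.603,.198,.1))
E
```

```text
timer 868 ((603.2960815429688, 198.3877716064453), (72.43958282470703, 60.4842529296875), 24.079458236694336) zmax 0.0658
scene orange 16 [0.6009 0.2062 0.0614] [[0.59, 0.193, 0.058], [0.61, 0.211, 0.064]]
 timer 1108 ((602.1873779296875, 200.65066528320312), (72.61381530761719, 64.865966796875), 23.935400009155273) zmax 0.0646
```

The button is up (orange at z≈0.061). The timer is at (0.603, 0.198) with heading 24°. I'll straddle its end faces.

>>> step_arm(rows=[[[55,0,0],0],[[110,0,0],0],[[133,0,0],0],[[133,0,0],0],[[133,0,25],0],[[133,0,50],0],[[133,0,64],0],[[133,0,64],0]])

```text
clock: 13.45
eef_pos: [0.6034, 0.199, 0.0876]
tool_rot: [0.978, 0.209, -0.002, 0.0]
ft_force: [-0.1, -0.0, -0.9]
grip_width: 0.0852
grasp_force: 0.0
```

>>> step_arm(rows=[[[0,0,0],0],[[0,0,0],0],[[0,0,0],0],[[0,0,-10],0],[[0,0,-40],0],[[0,0,-60],0],[[0,0,-60],0]], claw=1)

```text
clock: 14.32
eef_pos: [0.6059, 0.1999, 0.1512]
tool_rot: [0.978, 0.209, 0.002, -0.0]
ft_force: [0.9, 0.5, -1.7]
grip_width: 0.0598
grasp_force: 64.8
```

>>> step_arm(rows=[[[-15,22,0],0],[[-45,65,0],0],[[-80,115,0],0],[[-115,166,0],0],[[-150,216,0],0],[[-185,267,0],0],[[-215,310,0],0],[[-240,346,0],0],[[-253,365,0],0],[[-258,372,0],0],[[-258,372,0],0],[[-258,372,0],0]])

```text
clock: 15.82
eef_pos: [0.5217, -0.2443, 0.1486]
tool_rot: [0.978, 0.21, -0.0, -0.0]
ft_force: [-0.1, 0.4, -1.3]
grip_width: 0.0594
grasp_force: 65.0
```

Run:
```python
from o import *
o=bot.get_obs();print(o['eef_pos'],o['ft_force'],o['clock'])
for cam in('top','scene'):
    im,d=bot.camera(cam)
    for r in bot.trace('pad',cam)[:3]:
        P=cloud(cam,r['pixels'],d); P=P[(P[:,2]>.005)&(P[:,2]<.016)]
        print(cam,r['score'],P.mean(0).round(4),cv2.minEnclosingCircle((P[:,:2]*1000).astype(np.float32)))
    r=bot.trace('timer',cam)
    for q in r[:1]:
        P=cloud(cam,q['pixels'],d); print('timer',q['score'],np.percentile(P,[2,50,98],0).round(3).tolist())
```

```text
[ 0.52171887 -0.24426339  0.14856257] [-0.13181289  0.36604351 -1.28425084] 15.825
top 0.97 [ 0.5241 -0.2277  0.01  ] ((520.2972412109375, -246.7529754638672), 61.637123107910156)
top 0.96 [ 0.5304 -0.0641  0.0102] ((530.7783813476562, -64.74940490722656), 62.02040100097656)
timer 0.74 [[0.48, -0.259, 0.074], [0.537, -0.231, 0.102], [0.561, -0.206, 0.122]]
scene 0.91 [ 0.5119 -0.2387  0.0104] ((519.0899658203125, -244.3535919189453), 62.586875915527344)
scene 0.84 [ 0.5259 -0.0604  0.0103] ((528.5582275390625, -62.50852584838867), 62.88859558105469)
timer 0.75 [[0.48, -0.28, 0.061], [0.501, -0.227, 0.096], [0.535, -0.206, 0.122]]
```

>>> step_arm(rows=[[[-2,0,20],0],[[-2,0,36],0],[[-2,0,43],0],[[-2,0,46],0],[[-2,0,48],0],[[-2,0,48],0]])

```text
clock: 16.88
eef_pos: [0.52, -0.2464, 0.1012]
tool_rot: [0.978, 0.209, 0.0, 0.0]
ft_force: [-0.0, 0.1, -1.6]
grip_width: 0.0596
grasp_force: 65.0
```

>>> step_arm(rows=[[[0,0,1],0],[[0,0,2],0],[[0,0,3],0],[[0,0,3],0]])

```text
clock: 17.38
eef_pos: [0.5201, -0.2464, 0.1004]
tool_rot: [0.978, 0.209, 0.001, 0.0]
ft_force: [-3.3, 1.0, 13.0]
grip_width: 0.0593
grasp_force: 66.4
```

>>> step_arm(rows=[[[0,0,-1],0],[[0,0,-1],0]])

```text
clock: 17.62
eef_pos: [0.5202, -0.2464, 0.1004]
tool_rot: [0.978, 0.209, 0.001, 0.0]
ft_force: [-2.4, 0.1, 8.5]
grip_width: 0.0599
grasp_force: 65.7
```

>>> step_arm(rows=[[[0,0,0],0],[[0,0,0],0],[[0,0,0],0],[[0,0,-30],0],[[0,0,-60],0],[[0,0,-90],0],[[-50,0,-100],0],[[-100,0,-100],0],[[-130,0,-100],0],[[-130,0,-100],0]], claw=-1)

```text
clock: 18.88
eef_pos: [0.3994, -0.3001, 0.1989]
tool_rot: [0.978, 0.208, -0.0, -0.0]
ft_force: [-0.0, 0.2, -0.2]
grip_width: 0.0859
grasp_force: 0.0
```

Run:
```python
from o import *
o=bot.get_obs();print(o['eef_pos'],o['ft_force'],o['clock'])
a=box('top',(.52,-.246,.11),.075);b=box('scene',(.52,-.246,.11),.075)
cv2.imwrite('pics/fin.png',np.hstack([cv2.resize(a[250:340,465:555],(400,400)),cv2.resize(b[190:280,440:530],(400,400))])[:,:,::-1])
for cam in('top','scene'):
    for t in('timer','button_top'):
        for r in bot.trace(t,cam)[:1]: print(cam,t,r['score'],r['uv'])
```

```text
[ 0.39943548 -0.3001071   0.19891279] [-0.0022945   0.22087005 -0.24526951] 18.875
 timer 1158 ((511.1006164550781, -238.04409790039062), (86.41926574707031, 95.66349029541016), 22.48331642150879) zmax 0.0755
scene orange 18 [ 0.5139 -0.2454  0.0718] [[0.507, -0.253, 0.07], [0.526, -0.236, 0.073]]
 timer 1081 ((516.015380859375, -240.43728637695312), (73.79169464111328, 78.43399047851562), 22.946956634521484) zmax 0.0749
top timer 0.74 [511.7, 299.4]
top button_top 0.56 [493.7, 301.7]
scene timer 0.67 [491.3, 227.5]
```

Run:
```python
from h import *
for cam in('top','scene'):
    im,d=bot.camera(cam); r,k=np.mgrid[0:480,0:640]; P=world(cam,np.c_[k.ravel(),r.ravel()],d.ravel())
    m=(np.hypot(P[:,0]-.52,P[:,1]+.246)<.06)&(d.ravel()>0)&(P[:,2]<.09)
    for lo in(.03,.067):
        Q=P[m&(P[:,2]>lo)]; print(cam,lo,len(Q),cv2.minAreaRect((Q[:,:2]*1000).astype(np.float32)))
    H=cv2.cvtColor(im,cv2.COLOR_RGB2HSV).reshape(-1,3); o=m&(H[:,0]<16)&(H[:,1]>150)&(P[:,2]>.06)
    if o.sum(): print('orange',o.sum(),np.median(P[o],0).round(4))
    if cam=='top': f2=im
```

```text
top 0.03 1101 ((518.3330078125, -248.6771240234375), (73.5395278930664, 62.83526611328125), 24.413959503173828)
top 0.067 507 ((519.9054565429688, -247.8485870361328), (45.15129089355469, 61.63348388671875), 22.879901885986328)
orange 88 [ 0.5188 -0.247   0.0715]
scene 0.03 949 ((518.1192626953125, -246.87954711914062), (72.90963745117188, 67.14991760253906), 24.42624282836914)
scene 0.067 339 ((517.8856201171875, -247.26251220703125), (46.637447357177734, 66.24455261230469), 25.376724243164062)
orange 51 [ 0.5167 -0.2449  0.0719]
```

View pics/fin.png

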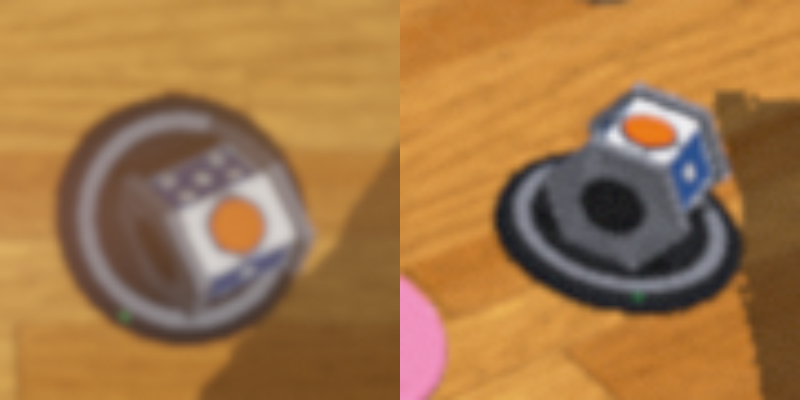

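The timer stands near the pad's centre with the orange button up and still out (orange at z≈0.072, crop (237,222) and (650,130)). Next I close the fingers and press from above.

>>> step_arm(rows=[[[45,0,0],0],[[90,0,0],0],[[122,0,0],0],[[129,0,0],0],[[129,0,20],0],[[129,0,40],0],[[129,0,47],0],[[129,0,47],0],[[129,0,47],0]], claw=1)

```text
clock: 20.4
eef_pos: [0.5192, -0.2471, 0.1528]
tool_rot: [0.978, 0.209, 0.001, 0.0]
ft_force: [0.4, 0.4, 0.2]
grip_width: -0.0002
grasp_force: 0.0
```

>>> step_arm(rows=[[[0,0,3],0],[[0,0,5],0],[[0,0,6.5],0],[[0,0,8],0],[[0,0,8],0]])

```text
clock: 21.02
eef_pos: [0.5189, -0.2467, 0.1438]
tool_rot: [0.978, 0.209, -0.0, -0.0]
ft_force: [0.6, -0.0, -0.1]
grip_width: 0.0001
grasp_force: 0.0
```

>>> step_arm(rows=[[[0,0,1],0],[[0,0,2],0],[[0,0,2],0]])

```text
clock: 21.4
eef_pos: [0.519, -0.2467, 0.142]
tool_rot: [0.978, 0.209, 0.0, 0.0]
ft_force: [-0.6, 0.4, 2.1]
grip_width: -0.0002
grasp_force: 1.0
```

Contact at about 2 N, so the button has begun to slide. I'll continue in 1 mm steps.

>>> step_arm(rows=[[[0,0,1],0],[[0,0,2],0],[[0,0,2],0]])

```text
clock: 21.78
eef_pos: [0.5191, -0.2467, 0.1418]
tool_rot: [0.978, 0.209, 0.001, 0.0]
ft_force: [-3.8, 2.0, 12.6]
grip_width: -0.0003
grasp_force: 5.8
```

>>> step_arm(rows=[[[0,0,1],0],[[0,0,1],0]])

```text
clock: 22.02
eef_pos: [0.5191, -0.2467, 0.1418]
tool_rot: [0.978, 0.209, 0.001, 0.001]
ft_force: [-5.4, 3.2, 16.6]
grip_width: 0.0
grasp_force: 8.3
```

>>> step_arm(rows=[[[0,0,-3],0],[[0,0,-12],0],[[0,0,-40],0],[[0,0,-90],0],[[-60,0,-110],0],[[-120,0,-110],0],[[-140,0,-110],0],[[-140,0,-110],0]])

```text
clock: 23.02
eef_pos: [0.3903, -0.3046, 0.249]
tool_rot: [0.978, 0.208, 0.0, -0.0]
ft_force: [0.3, -0.6, -0.5]
grip_width: 0.0001
grasp_force: 0.0
```

Run:
```python
from h import *
for cam in('top','scene'):
    im,d=bot.camera(cam); r,k=np.mgrid[0:480,0:640]; P=world(cam,np.c_[k.ravel(),r.ravel()],d.ravel())
    m=(np.hypot(P[:,0]-.52,P[:,1]+.246)<.06)&(d.ravel()>0)&(P[:,2]<.09)
    for lo in(.03,.067):
        Q=P[m&(P[:,2]>lo)]; print(cam,lo,len(Q),cv2.minAreaRect((Q[:,:2]*1000).astype(np.float32)))
    H=cv2.cvtColor(im,cv2.COLOR_RGB2HSV).reshape(-1,3); o=m&(H[:,0]<16)&(H[:,1]>150)&(P[:,2]>.06)
    print('orange',o.sum(),np.median(P[o],0).round(4))
    for t in('mug','tea_box','honey_jar','teaspoon','lemon'):
        for q in bot.trace(t,cam)[:1]: print(t,np.round(q['uv']))
print(bot.get_obs()['clock'])
```

```text
top 0.03 1095 ((518.5025024414062, -248.09197998046875), (72.6151351928711, 62.328983306884766), 23.657108306884766)
top 0.067 514 ((518.321044921875, -248.0883331298828), (46.4830322265625, 62.009300231933594), 22.23383903503418)
orange 0 [nan nan nan]
mug [380. 190.]
tea_box [306. 188.]
honey_jar [442. 188.]
teaspoon [428. 224.]
lemon [159. 258.]
scene 0.03 957 ((517.1973266601562, -245.97393798828125), (73.07442474365234, 66.80469512939453), 24.731937408447266)
scene 0.067 338 ((517.4778442382812, -246.65719604492188), (45.53766632080078, 64.50396728515625), 23.435331344604492)
orange 0 [nan nan nan]
mug [333. 208.]
tea_box [268. 232.]
teaspoon [380. 223.]
lemon [145. 325.]
23.625
  return _methods._mean(a, axis=axis, dtype=dtype,
  ret = um.true_divide(
```

Run:
```python
from h import *
for cam in('top','scene'):
    im,d=bot.camera(cam); r,k=np.mgrid[0:480,0:640]; P=world(cam,np.c_[k.ravel(),r.ravel()],d.ravel())
    m=(np.hypot(P[:,0]-.5185,P[:,1]+.247)<.007)&(P[:,2]>.06)&(P[:,2]<.09)
    print(cam,m.sum(),np.median(P[m],0).round(4),np.median(im.reshape(-1,3)[m],0))
    m=(np.hypot(P[:,0]-.5185,P[:,1]+.247)<.022)&(np.hypot(P[:,0]-.5185,P[:,1]+.247)>.014)&(P[:,2]>.06)&(P[:,2]<.09)
    print(' ring',np.median(P[m],0).round(4),np.median(im.reshape(-1,3)[m],0))
```

```text
top 33 [ 0.5187 -0.2479  0.0699] [121. 103.  98.]
 ring [ 0.5227 -0.2473  0.0684] [189.5 184.  182. ]
scene 21 [ 0.5194 -0.2479  0.0699] [89. 89. 99.]
 ring [ 0.5124 -0.2509  0.0689] [184.  184.5 193. ]
```

Run:
```python
from h import *
im,d=bot.camera('top'); r,k=np.mgrid[0:480,0:640]; P=world('top',np.c_[k.ravel(),r.ravel()],d.ravel()).reshape(480,640,3)
i=np.argmin(np.hypot(P[...,0]-.5185,P[...,1]+.247)+(P[...,2]<.06)); v,u=divmod(int(i),640); print(u,v)
for y in range(v-12,v+13,2): print(' '.join('%3d,%3d,%3d/%2d'%(*im[y,x],P[y,x,2]*1000) for x in range(u-12,u+13,3)))
```

```text
517 300
113, 94,100/45 112, 94,101/48 118,104,109/54 111, 95,104/55 141,127,124/59 119,103,109/63 142,128,124/61 145,131,128/71 123,100, 87/71
113, 97,105/54 123,108,113/54 149,138,136/58 104, 86, 97/57 139,127,128/64 166,159,162/65 200,193,190/68 155,143,138/71 135,119,114/71
116, 99,105/56 118,102,109/59 114, 98,106/61 123,109,114/65 169,161,162/68 208,202,199/66 215,209,206/1066 180,171,166/67 145,132,129/76
133,118,119/61 146,134,134/60 153,142,142/66 149,136,133/69 140,125,120/71 173,164,160/72 210,205,201/67 202,196,192/68 146,134,131/73
131,120,130/66 182,175,175/65 192,185,181/71 130,113,108/70 123,103, 97/68 124,106,100/67 178,170,166/69 213,207,204/67 154,144,140/74
168,159,158/74 212,206,203/70 178,170,166/70 121,102, 97/67 122,104, 98/68 122,103, 98/68 139,126,122/68 212,206,203/67 179,171,168/66
162,152,150/72 211,205,202/68 167,158,154/66 120,102, 97/71 120,102, 97/66 121,104,100/66 127,111,108/69 209,204,201/66 203,197,194/69
150,139,139/76 207,202,199/67 181,174,171/67 119,102, 97/69 120,104,100/71 119,103, 99/70 127,112,110/70 210,205,202/68 209,204,201/71
140,128,127/74 192,186,184/74 203,198,195/71 123,108,105/72 117,101, 97/70 118,101, 98/69 149,139,137/73 205,200,198/73 175,171,171/67
125,109,106/68 169,161,160/1066 212,207,205/70 170,162,159/68 133,121,118/67 126,113,113/67 161,157,164/68 140,136,146/65 123,116,125/58
108, 89, 81/64 150,142,143/73 208,204,201/70 210,205,203/70 188,184,182/67 135,131,141/67 108,109,136/63  91, 88,117/55 117,109,115/44
 99, 79, 68/57 137,127,127/71 192,187,185/73 200,196,194/68 148,144,152/63 140,137,146/58  99, 97,121/52 119,114,126/44 105, 92, 89/37
 96, 76, 66/52 120,108,107/65 157,151,153/74 122,120,137/63  90, 90,119/54 121,118,130/48 123,117,126/ 9 128,120,120/11  91, 70, 54/12
```

```bash
python3 -c "
from workcell import bot
print(bot.job_done())"
```

```text
the job is handed in; nothing more can be done
None
```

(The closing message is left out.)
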